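# Hang the long spoon caddy on the drip stand

## Task

Lift the long aluminium spoon caddy by its wooden handle bar and hang it on the wooden drip stand, with both steel pins up through the holes in its two ears and the ears resting flat on the posts, then let go. Leave the short caddy standing where it is.

Things in the scene. Friction and masses are not known exactly. Their poses are not given: they have to be found in the camera images.
- long_caddy: Longer of two loose aluminium caddies, 0.35 kg. Origin: centre of underside; z up, y lengthwise. Trough 60 x 116 x 60 mm (x, y, z). Level ear at each end (z 54 to 60, 46 wide, out to y = +-116 mm) with a round 30 mm through-hole at y = +-92, x = 0. Wooden handle bar along y, free below and beside: 14 thick (x), 18 high, 104 long, centre z = 95; end uprights to z = 110. Same either way round.
- stand: Dark wooden stand, fixed on the granite slab. Origin: centre of underside; z up, y lengthwise. Plank 70 x 250 x 14 mm; posts 40 x 40 at y = +-92, x = 0, flat tops at z = 105; on each an upright steel pin, 10 mm thick, tapered tip at z = 137. Hung, the caddy's trough is between the posts, its origin 51 mm above the stand's, y axes parallel, either way round; play about 10 mm.
- short_caddy: The shorter caddy, loose, 0.25 kg: same make, width and height, but 152 mm long over its ears; its holes (22 mm, at y = +-57 mm) do not fit the stand. Origin: centre of underside; z up, y lengthwise. Stays where it stands. The two caddies may swap places between starts.
Not all that is in view belongs to the job. Leave any pink look-alike of the long_caddy alone.

How it is judged:
At the end, for the whole second after the job is handed in: Long caddy at rest, hung: origin within 16 mm of the stand's in its x and y and 44 to 58 mm above it (pins through both holes), long axes within 0.2 rad, upright within 0.12 rad. Short caddy upright within 0.17 rad, within 30 mm of its start (x of long_caddy in the frame of stand between -0.016 and 0.016 m and y of long_caddy in the frame of stand between -0.016 and 0.016 m and z of long_caddy in the frame of stand between 0.044 and 0.058 m and angle between the y axis of long_caddy and the y axis of stand, either way round below 0.2 rad and angle between long_caddy's own z axis and vertical below 0.12 rad and linear speed of long_caddy below 0.02 m/s and distance of short_caddy from where it was at the start of the episode below 0.03 m and angle between short_caddy's own z axis and vertical below 0.17 rad); the robot touches nothing.
It fails at once if the short caddy is shifted by more than 40 mm (distance of short_caddy from where it was at the start of the episode above 0.04 m).
It fails at once if the short caddy is tipped over (angle between short_caddy's own z axis and vertical above 0.5 rad).
It also fails if it takes over 38 s, if anything falls off the work surface, if the arm or the gripper's body presses on something with over 40 N, if the wrist force passes 120 N, or if a joint passes its speed limit or range.

## Robot

A 6-joint arm with a two-finger parallel gripper is mounted at the origin on the work surface. World frame = base frame: x ahead of the robot, y to its left, z up, the work surface at z = 0. Lengths are in m, angles in rad, forces in N, time in s.
With the tool pointing down it reaches from about 0.375 to 0.9 m from the base axis. Payload 3.1 kg.
Tool frame: the origin (TCP) lies between the finger pads; the fingertips stand 22 mm ahead of it and the grasp point (between the pads) lies 3 mm ahead of it; z points along the fingers, y is the line along which they close (so a half turn about z gives the same grasp; the last joint's range is limited). The gripper opens to 87 mm and grips with 3 to 60 N. Pads are 19 mm wide; open, the fingers measure 117 mm over their backs; the gripper's body (75 mm by 190 mm) begins 51 mm behind the grasp point.
Start: joints at [0.929, 0.527, 1.433, -0, 1.181, -0.178], TCP at [0.279, 0.559, 0.245] pointing down, gripper open.
Joint ranges: [-3.08, 3.08], [-0.75, 2.2], [0.22, 2.44], [-1.43, 4.57], [0, 2.65], [-2.85, 2.85]. Speed limits (rad/s): [2.79, 2.79, 3.14, 3.14, 3.14, 3.14].

## Interface

Orientations are given as a unit quaternion [x, y, z, w].
In Python, from rig import robot gives the robot as it stands.
- The arm moves only by the tool move_arm, never from a script. Its argument "series" is text: rows parted by semicolons, each of 6 numbers parted by spaces: the shift along the tool's x, y, z in mm, then the turn, a rotation vector about the tool's x, y, z in degrees. In form: dx dy dz ax ay az; .... A call has 1 to 8 rows; each row is the pose to reach, as a shift and turn from the pose commanded when the call began, along the tool's axes at that moment; what a row does not reach only later rows make up. A row lasts 1/12 s, in which the tool goes at most 41.7 mm and 7.16 degrees, less where a joint would pass 70% of its speed; a pose out of reach is approached as far as the arm can. A call with a gripper value outside its range is refused whole. "jaw" is the opening, from 0 (shut) to 1 (fully open), set as the call begins (left out, the last holds). The fingers move at their own pace and stop on an object; "newtons" is the grip in N (left out, the last holds). Time passes only in rows, so rows that repeat a pose let the fingers close. It gives the time, the measured TCP pose, the force, the opening and the grip force at its end, in the units of the state.
- robot.get_obs(): the state, without advancing time (a new reading comes with each control period).
- robot.camera(name): name is "side" or "top"; returns a dict with "img" (400x640x3 uint8, red, green, blue), "mtx" (3x3 intrinsics, pixels), "world_to_cam" (4x4, takes a point from world to camera coordinates). Camera axes: x right, y down, z forward; pixel columns grow to the right and rows downward; lengths in m; the calibration is good to about 2 mm. A picture is of the moment at which its call begins. There is no depth.
- robot.hand_in(): hands the job in; it is judged then, once.
Trained networks look in a picture, given as the dict that the camera call returned (one of the last four; its "shot" number tells which), for a name from the list of things; names that differ only in an ending like _2 or _b are one class to them, and where a whole thing is asked for, a point or a joint stands for the part that bears it (a point fixed in the world has none). Each returns a list of dicts, best first, with "p" (0 to 1); they miss things now and then, are a little off and sometimes report something else, mostly with a low value. They report only what shows in the picture. A call takes as long as a camera call. They do not tell look-alikes from the thing itself.
- robot.search_frame(picture, thing): "xyz" ([x, y, z] in m, in world coordinates, good to about 4 mm: the middle of the surface that is visible of it).
- robot.tip_of(picture, thing): "xyz" ([x, y, z] in m, in world coordinates, good to about 4 mm: a listed point, or the origin of a listed thing).
The state is a dict: "time": time; "q": joint angles; "joint_velocities": joint speeds; "joint_torque": joint torques, N m; "position": TCP position; "tool_rot": TCP orientation; "ft_force": force on the tool from outside, world axes, zero at the start; "moment": the same for the moment, N m; "grip_width": finger opening in m; "grip_force": force on a finger pad.
Only numpy, scipy, OpenCV 4.12 (cv2) and the standard library are available. Lean on these libraries where they do the work, as an engineer would, in place of code of your own. Each camera call takes 0.05 s, during which the arm holds its last target. There are 200 camera calls.

## Working session

There is one attempt and no reset: what is moved stays moved. The work goes in short steps, Python scripts to look and compute and a tool call to move; the robot and the scene stay as the last step left them, time stands still between calls to the robot, and variables do not carry over. Pictures are saved under pics/ and viewed, at most 10 in all, crops included, and the job is handed in when it is done.

Besides the shell and the picture viewer there is one more tool, called after "Call:" in YAML: its name, and indented under it one key for each argument. move_arm: Moves the arm, as the interface text tells. Its arguments: {"type":"object","properties":{"series":{"type":"string"},"jaw":{"type":"number"},"newtons":{"type":"number"}},"required":["series"]}

```bash
mkdir -p pics; ls
python3 - <<'E'
from rig import robot
import cv2,numpy as np
o=robot.get_obs();print(o['time'],o['position'],o['tool_rot'])
for n in ('top','side'):
    p=robot.camera(n);cv2.imwrite(f'pics/{n}0.png',p['img'][:,:,::-1])
    print(n,np.round(p['mtx'],1).tolist(),np.round(p['world_to_cam'],4).tolist())
    for t in ('long_caddy','stand','short_caddy'):
        for f in (robot.search_frame,robot.tip_of):
            print(t,f.__name__,[(np.round(d['xyz'],3).tolist(),round(d['p'],2)) for d in f(p,t)])
E
```

```text
pics
0.0 [0.27861668 0.55870704 0.24355861] [ 2.29359050e-01  9.73341299e-01 -9.81338803e-04 -4.21893428e-04]
top [[417.1, 0.0, 324.6], [0.0, 417.1, 200.5], [0.0, 0.0, 1.0]] [[0.0252, -0.9996, -0.0087, 0.0204], [-0.9951, -0.0243, -0.0962, 0.4123], [0.096, 0.0111, -0.9953, 0.9584], [0.0, 0.0, 0.0, 1.0]]
long_caddy call [([0.18, 0.33, 0.059], 0.88), ([0.438, 0.221, 0.088], 0.72)]
long_caddy call [([0.187, 0.323, -0.003], 0.93), ([0.443, 0.22, 0.027], 0.63)]
stand call [([0.497, -0.189, 0.041], 0.8)]
stand call [([0.503, -0.186, 0.024], 0.83)]
short_caddy call [([0.64, 0.212, 0.087], 0.97)]
short_caddy call [([0.646, 0.212, 0.026], 0.79)]
side [[380.0, 0.0, 318.2], [0.0, 380.0, 198.6], [0.0, 0.0, 1.0]] [[0.843, -0.5376, -0.0178, -0.332], [-0.412, -0.6242, -0.6638, 0.2363], [0.3458, 0.5669, -0.7477, 0.9464], [0.0, 0.0, 0.0, 1.0]]
long_caddy call [([0.181, 0.311, 0.059], 0.63), ([0.437, 0.216, 0.081], 0.61)]
long_caddy call [([0.188, 0.32, 0.004], 0.67), ([0.44, 0.22, 0.025], 0.66)]
stand call [([0.495, -0.201, 0.039], 0.95)]
stand call [([0.501, -0.188, 0.021], 0.73)]
short_caddy call [([0.64, 0.197, 0.081], 0.86)]
short_caddy call [([0.644, 0.214, 0.024], 0.63)]
```

View pics/top0.png

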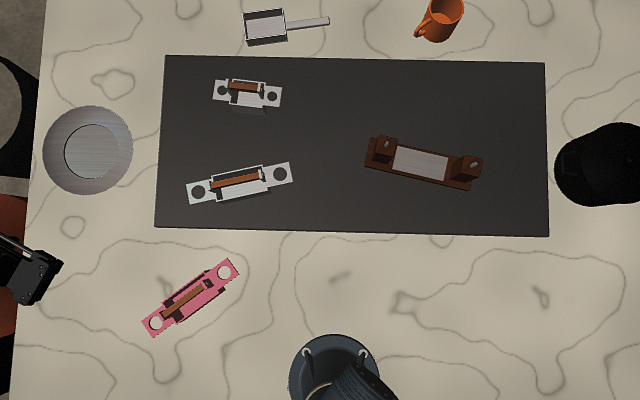

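View pics/side0.png

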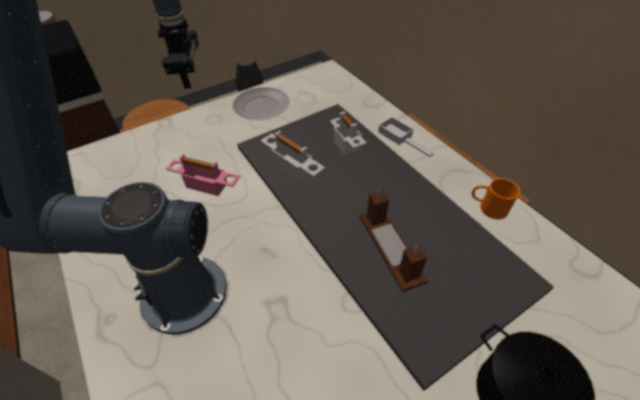

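The top picture shows the long caddy at about (239,183) with holes near (197,191) and (281,174). The short caddy is at (247,94), the stand at (422,162), and the pink decoy at (190,297). The side picture agrees. I'll zoom in for the pixels that set the yaw.

Run:
```python
import cv2,numpy as np
i=cv2.imread('pics/top0.png')
a=cv2.resize(i[150:215,175:305],None,fx=6,fy=6,interpolation=cv2.INTER_CUBIC)[:300]
b=cv2.resize(i[130:196,360:490],None,fx=6,fy=6,interpolation=cv2.INTER_CUBIC)
a=cv2.resize(i[158:208,175:305],None,fx=6,fy=6,interpolation=cv2.INTER_CUBIC)
b=cv2.resize(i[132:182,360:490],None,fx=6,fy=6,interpolation=cv2.INTER_CUBIC)
cv2.imwrite('pics/z.png',np.clip(np.vstack([a,b])*1.5,0,255).astype('uint8'))
```

```text
(no output)
```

View pics/z.png

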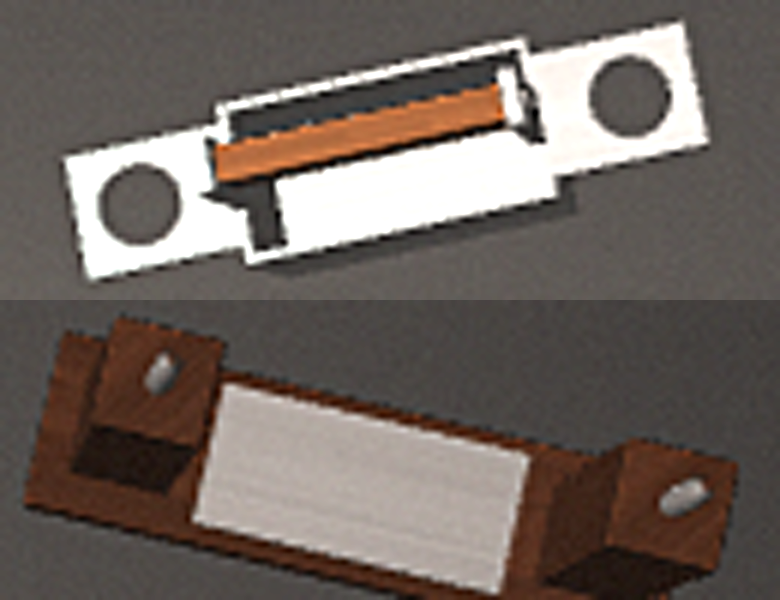

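The zoom shows the hole centres at (140,204) and (631,95) in zoom pixels. The post tops and the pins, with bases near (155,390) and (672,507), are clear as well.

```bash
cat > h.py <<'E'
from rig import robot
import numpy as np
from scipy.spatial.transform import Rotation as R
def ray(p,uv,z):
    W=np.array(p['world_to_cam']);d=W[:3,:3].T@np.linalg.inv(p['mtx'])@[uv[0],uv[1],1];c=-W[:3,:3].T@W[:3,3]
    return c+d*(z-c[2])/d[2]
E
python3 - <<'E'
from h import *
p=robot.camera('top')
def Z(X,Y,x0,y0): return ((X+.5)/6-.5+x0,(Y+.5)/6-.5+y0)
H=[Z(140,204,175,158),Z(631,95,175,158)]
L=np.array([(120,318),(225,341),(195,442),(92,424)]).mean(0);Rr=np.array([(628,440),(738,463),(715,562),(603,545)]).mean(0)
P=[Z(L[0],L[1]-300,360,132),Z(Rr[0],Rr[1]-300,360,132)]
T=[Z(163,60,360,132),Z(703,187,360,132)]
B=[Z(155,90,360,132),Z(672,207,360,132)]
for s in (.018,.024,.030):
  for n,q,h in(('holes',H,.06),('posts',P,.105),('pintip',T,.135),('pinbase',B,.105)):
    a,b=[ray(p,u,s+h) for u in q];d=a-b
    print(s,n,np.round((a+b)/2,4),'len',round(np.linalg.norm(d),4),'yaw',np.round(np.degrees(np.arctan2(-d[0],d[1])),1))
o=robot.get_obs();print(R.from_quat(o['tool_rot']).as_matrix().round(3),o['position'],o['q'])
E
```

```text
0.018 holes [0.4414 0.2212 0.078 ] len 0.1856 yaw 14.0
0.018 posts [ 0.5032 -0.1878  0.123 ] len 0.1847 yaw -12.2
0.018 pintip [ 0.5033 -0.1869  0.153 ] len 0.1877 yaw -12.2
0.018 pinbase [ 0.5008 -0.1875  0.123 ] len 0.1857 yaw -11.7
0.024 holes [0.4406 0.2199 0.084 ] len 0.1844 yaw 14.0
0.024 posts [ 0.5019 -0.1864  0.129 ] len 0.1834 yaw -12.2
0.024 pintip [ 0.502  -0.1854  0.159 ] len 0.1864 yaw -12.2
0.024 pinbase [ 0.4996 -0.186   0.129 ] len 0.1844 yaw -11.7
0.03 holes [0.4398 0.2186 0.09  ] len 0.1832 yaw 14.0
0.03 posts [ 0.5006 -0.185   0.135 ] len 0.1821 yaw -12.2
0.03 pintip [ 0.5007 -0.184   0.165 ] len 0.1851 yaw -12.2
0.03 pinbase [ 0.4983 -0.1846  0.135 ] len 0.1831 yaw -11.7
[[-0.895  0.446  0.   ]
 [ 0.446  0.895  0.   ]
 [ 0.     0.    -1.   ]] [0.27898449 0.5592643  0.24458062] [ 9.29516461e-01  5.27450211e-01  1.43269498e+00  1.94014174e-05
  1.18138336e+00 -1.78454786e-01]
```

Call:
move_arm:
  series: "-30 -23 0 0 0 6.2; -60 -46 0 0 0 12.4; -90 -70 0 0 0 18.6; -120 -94 0 0 0 24.8; -150 -117 0 0 0 31; -180 -140 0 0 0 37.2; -210 -164 0 0 0 43.4; -240 -188 0 0 0 49.6"
  jaw: 1
  newtons: 40

```text
time: 1.42
position: [0.4104, 0.2823, 0.2448]
tool_rot: [0.618, 0.786, 0.0, 0.0]
ft_force: [1.0, -0.3, -0.4]
grip_width: 0.0869
grip_force: 0.0
```

```bash
cat >> h.py <<'E'
def go(xyz,head):
    """shift (mm) in tool axes and turn to reach xyz with closing axis heading head (deg), tool down"""
    o=robot.get_obs();M=R.from_quat(o['tool_rot']).as_matrix()
    c,s=np.cos(np.radians(head)),np.sin(np.radians(head))
    T=np.array([[-c,0,0],[0,0,0],[0,0,-1]],float);y=np.array([c,s,0]);z=np.array([0,0,-1.]);x=np.cross(y,z);T=np.c_[x,y,z]
    print('t',round(o['time'],2),'pos',np.round(o['position'],4),'F',np.round(o['ft_force'],1),'w',round(o['grip_width'],4),
     'shift',np.round(M.T@(np.array(xyz)-o['position'])*1000,1),'turn',np.round(np.degrees(R.from_matrix(M.T@T).as_rotvec()),1))
E
python3 -c "
from h import *
go([.4406,.22,.122],14)"
```

```text
t 1.42 pos [0.4104 0.2823 0.2448] F [ 1.  -0.3 -0.4] w 0.0869 shift [-67.7  14.6 122.8] turn [ 0.  -0.  -0.4]
```

Call:
move_arm:
  series: "-34 7 10 0 0 0; -68 15 30 0 0 0; -68 15 50 0 0 0; -68 15 60 0 0 0; -68 15 60 0 0 0; -68 15 60 0 0 0"

```text
time: 1.92
position: [0.4406, 0.2213, 0.1843]
tool_rot: [0.617, 0.787, -0.0, -0.0]
ft_force: [-0.5, 0.0, 0.2]
grip_width: 0.0867
grip_force: 0.0
```

Run:
```python
from h import *
import cv2
go([.4406,.22,.122],14)
a=robot.camera('top');b=robot.camera('side')
cv2.imwrite('pics/c.png',np.hstack([cv2.resize(a['img'][120:260,150:330],None,fx=3,fy=3)[:400,:400],cv2.resize(b['img'][70:200,240:370],(400,400))])[:,:,::-1])
```

```text
t 1.92 pos [0.4406 0.2213 0.1843] F [-0.5  0.   0.2] w 0.0867 shift [-1.2 -0.3 62.3] turn [-0.1 -0.  -0.1]
```

View pics/c.png

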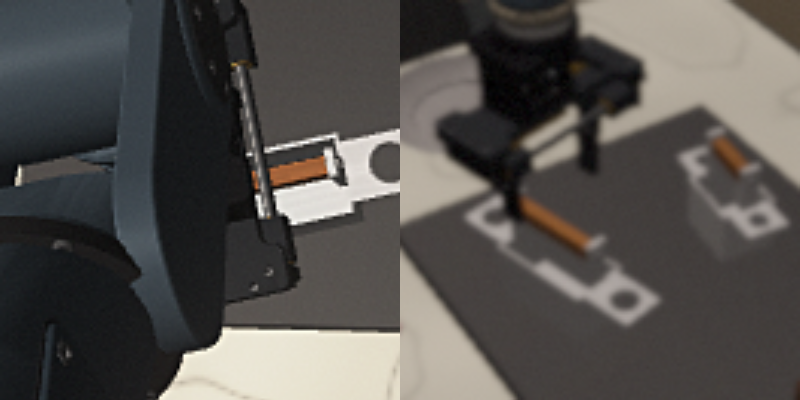

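The fingers straddle the bar: in the side half it runs from (520,205) to (590,248). The short caddy at (745,180) is clear of the gripper, so I'll descend and grip.

Call:
move_arm:
  series: "-1 0 20 0 0 0; -1 0 40 0 0 0; -1 0 55 0 0 0; -1 0 62 0 0 0; -1 0 62 0 0 0; -1 0 62 0 0 0"

```text
time: 2.52
position: [0.4413, 0.221, 0.1231]
tool_rot: [0.616, 0.788, 0.0, 0.0]
ft_force: [-0.5, 0.7, -0.3]
grip_width: 0.087
grip_force: 0.0
```

Call:
move_arm:
  series: "0 0 0 0 0 0; 0 0 0 0 0 0; 0 0 0 0 0 0; 0 0 0 0 0 0; 0 0 0 0 0 0; 0 0 0 0 0 0; 0 0 0 0 0 0; 0 0 0 0 0 0"
  jaw: 0
  newtons: 40

```text
time: 3.18
position: [0.4409, 0.2205, 0.1226]
tool_rot: [0.616, 0.787, -0.0, -0.0]
ft_force: [-0.2, -0.1, -0.1]
grip_width: 0.0417
grip_force: 0.0
```

Call:
move_arm:
  series: "0 0 0 0 0 0; 0 0 0 0 0 0; 0 0 0 0 0 0; 0 0 0 0 0 0; 0 0 0 0 0 0; 0 0 0 0 0 0; 0 0 0 0 0 0; 0 0 0 0 0 0"

```text
time: 3.85
position: [0.4407, 0.2204, 0.1225]
tool_rot: [0.616, 0.787, -0.0, -0.0]
ft_force: [-0.3, -0.9, 0.2]
grip_width: 0.0136
grip_force: 40.0
```

Call:
move_arm:
  series: "0 0 -15 0 0 0; 0 0 -35 0 0 0; 0 0 -60 0 0 0; 0 0 -85 0 0 0; 0 0 -110 0 0 0; 0 0 -135 0 0 0; 0 0 -155 0 0 0; 0 0 -170 0 0 0"

```text
time: 4.52
position: [0.441, 0.2205, 0.294]
tool_rot: [0.616, 0.787, 0.001, 0.0]
ft_force: [0.3, 1.0, -3.6]
grip_width: 0.0133
grip_force: 40.0
```

```bash
python3 -c "
from h import *
go([.502,-.186,.29],-12.2)"
```

```text
t 4.52 pos [0.441  0.2205 0.294 ] F [ 0.3  1.  -3.6] w 0.0133 shift [-409.3  -38.3    3.9] turn [ 0.1 -0.  26.1]
```

Call:
move_arm:
  series: "-20 -2 0 0 0 1.5; -50 -5 0 0 0 3.5; -80 -8 0 0 0 5.5; -110 -10 0 0 0 7.5; -140 -13 0 0 0 9.5; -170 -16 0 0 0 11.5; -200 -19 0 0 0 13.5; -225 -21 0 0 0 15.5"

```text
time: 5.18
position: [0.474, -0.0048, 0.2919]
tool_rot: [0.718, 0.696, -0.001, -0.0]
ft_force: [1.1, 0.4, -3.5]
grip_width: 0.0135
grip_force: 40.0
```

```bash
python3 -c "
from h import *
go([.502,-.186,.29],-12.2)"
```

```text
t 5.18 pos [ 0.474  -0.0048  0.2919] F [ 1.1  0.4 -3.5] w 0.0135 shift [-180.2   33.6    1.9] turn [-0.1  0.  10.4]
```

Call:
move_arm:
  series: "-28 5 0 0 0 1.7; -56 10 0 0 0 3.4; -84 15 0 0 0 5.1; -112 21 0 0 0 6.8; -140 26 0 0 0 8.5; -165 31 0 0 0 9.8; -180 33 0 0 0 10.4; -180 33 0 0 0 10.4"

```text
time: 5.85
position: [0.5028, -0.1871, 0.2919]
tool_rot: [0.778, 0.628, -0.0, 0.001]
ft_force: [0.7, 0.0, -3.1]
grip_width: 0.0132
grip_force: 40.0
```

Call:
move_arm:
  series: "0 0 0 0 0 0; 0 0 0 0 0 0; 0 0 0 0 0 0; 0 0 0 0 0 0"

```text
time: 6.18
position: [0.5022, -0.1824, 0.2925]
tool_rot: [0.777, 0.63, -0.0, -0.0]
ft_force: [-0.4, 0.2, -3.4]
grip_width: 0.0134
grip_force: 40.0
```

Run:
```python
from h import *
import cv2
go([.502,-.186,.29],-12.2)
a=robot.camera('top');b=robot.camera('side')
cv2.imwrite('pics/d.png',np.hstack([cv2.resize(a['img'][70:220,340:540],(400*4//3,400)),])[:,:,::-1])
A=cv2.resize(a['img'][90:210,350:510],(800,600));B=cv2.resize(b['img'][130:310,310:490],(600,600))
cv2.imwrite('pics/d1.png',A[:,:,::-1]);cv2.imwrite('pics/d2.png',B[:,:,::-1])
```

```text
t 6.18 pos [ 0.5022 -0.1824  0.2925] F [-0.4  0.2 -3.4] w 0.0134 shift [-3.5  0.6  2.5] turn [-0.  -0.   0.3]
```

View pics/d1.png

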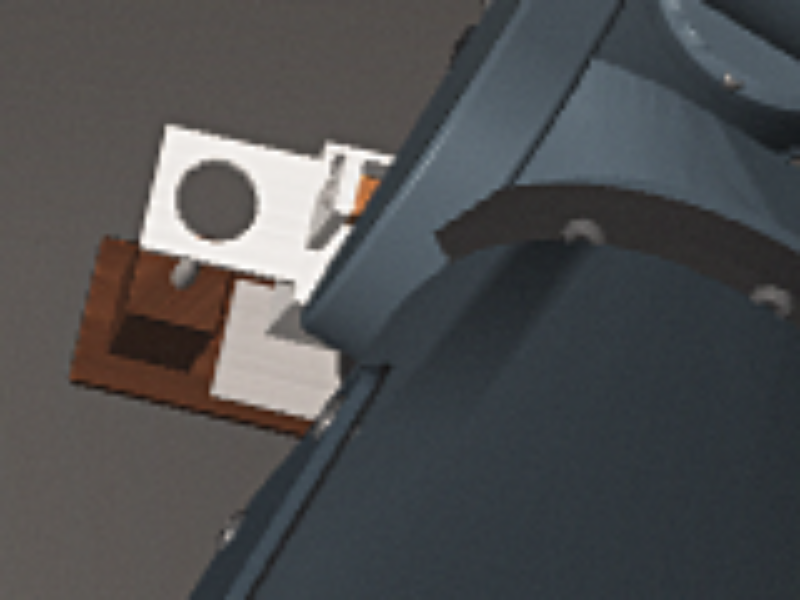

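View pics/d2.png

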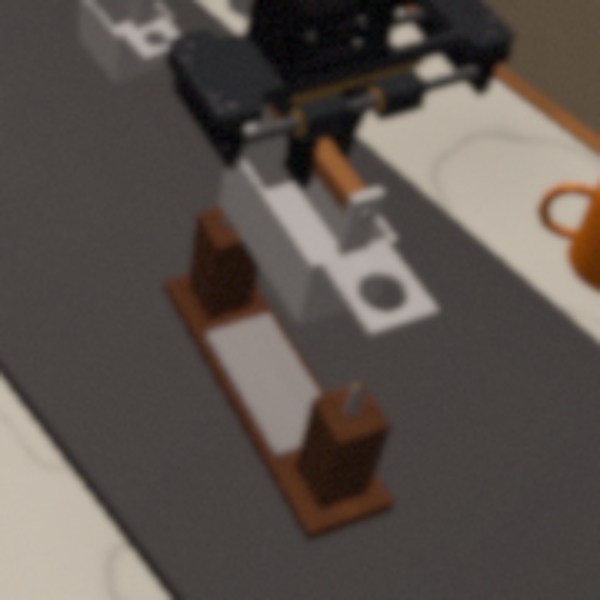

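The near hole is visible in both views: (217,200) in the top zoom and (384,292) in the side zoom. The pin tips are at (185,268) in the top zoom and (358,387) in the side zoom. I'll work out the hole-to-pin offset from these.

Run:
```python
from h import *
a=robot.camera('top');b=robot.camera('side')
ze=.024+.06+.2925-.1225
h=ray(a,(350+217/5-.4,90+200/5-.4),ze);print('top hole +y',h)
g=ray(b,(310+384*.3-.35,130+292*.3-.35),ze);print('side hole -y',g,'mid',(h+g)/2,'len',np.linalg.norm(h-g),'yaw',np.degrees(np.arctan2(-(h-g)[0],(h-g)[1])))
t=ray(a,(350+185/5-.4,90+268/5-.4),.024+.132);print('top pin +y',t)
s=ray(b,(310+358*.3-.35,130+387*.3-.35),.024+.135);print('side pin -y',s,'mid',(t+s)/2,'len',np.linalg.norm((t-s)),'yaw',np.degrees(np.arctan2(-(t-s)[0],(t-s)[1])))
go([.502,-.186,.29],-12.2)
```

```text
top hole +y [ 0.52082739 -0.09239415  0.254     ]
side hole -y [ 0.4827456  -0.27080437  0.254     ] mid [ 0.50178649 -0.18159926  0.254     ] len 0.18242924249191864 yaw -12.049007755951475
top pin +y [ 0.51905912 -0.0944747   0.156     ]
side pin -y [ 0.48069618 -0.27448353  0.159     ] mid [ 0.49987765 -0.18447912  0.1575    ] len 0.1840757863708615 yaw -12.03072019828957
t 6.38 pos [ 0.5025 -0.1832  0.2927] F [ 1.1 -0.7 -3.8] w 0.0133 shift [-2.8  0.1  2.7] turn [ 0.  -0.   0.2]
```

Call:
move_arm:
  series: "-3 -1 15 0 0 0; -3 -1 35 0 0 0; -3 -1 55 0 0 0; -3 -1 70 0 0 0; -3 -1 80 0 0 0; -3 -1 80 0 0 0; -3 -1 80 0 0 0"

```text
time: 6.97
position: [0.5009, -0.1865, 0.2125]
tool_rot: [0.777, 0.629, -0.0, -0.0]
ft_force: [0.0, 1.0, -3.1]
grip_width: 0.0134
grip_force: 40.0
```

Call:
move_arm:
  series: "0 0 4 0 0 0; 0 0 8 0 0 0; 0 0 12 0 0 0; 0 0 16 0 0 0; 0 0 19 0 0 0; 0 0 19 0 0 0"

```text
time: 7.47
position: [0.5004, -0.1864, 0.1929]
tool_rot: [0.777, 0.629, -0.0, -0.001]
ft_force: [0.2, 0.3, -3.0]
grip_width: 0.0138
grip_force: 40.0
```

Call:
move_arm:
  series: "0 0 4 0 0 0; 0 0 8 0 0 0; 0 0 12 0 0 0; 0 0 15 0 0 0; 0 0 17 0 0 0; 0 0 17 0 0 0"

```text
time: 7.97
position: [0.5005, -0.1864, 0.1759]
tool_rot: [0.777, 0.629, -0.0, -0.001]
ft_force: [-0.0, 0.9, -3.2]
grip_width: 0.0133
grip_force: 40.0
```

Call:
move_arm:
  series: "0 0 1 0 0 0; 0 0 2 0 0 0; 0 0 2 0 0 0; 0 0 2 0 0 0"

```text
time: 8.3
position: [0.5009, -0.1866, 0.1746]
tool_rot: [0.777, 0.629, 0.0, 0.0]
ft_force: [0.8, 0.6, -4.4]
grip_width: 0.0137
grip_force: 40.0
```

Run:
```python
from h import *
import cv2
go([.5,-.186,.1735],-12.2)
a=robot.camera('top');b=robot.camera('side')
A=cv2.resize(a['img'][110:190,350:430],(400,400));B=cv2.resize(b['img'][170:300,340:470],(400,400))
cv2.imwrite('pics/e.png',np.hstack([A,B])[:,:,::-1])
```

```text
t 8.3 pos [ 0.5009 -0.1866  0.1746] F [ 0.8  0.6 -4.4] w 0.0137 shift [ 0.4 -1.   1.1] turn [0.  0.  0.2]
```

View pics/e.png

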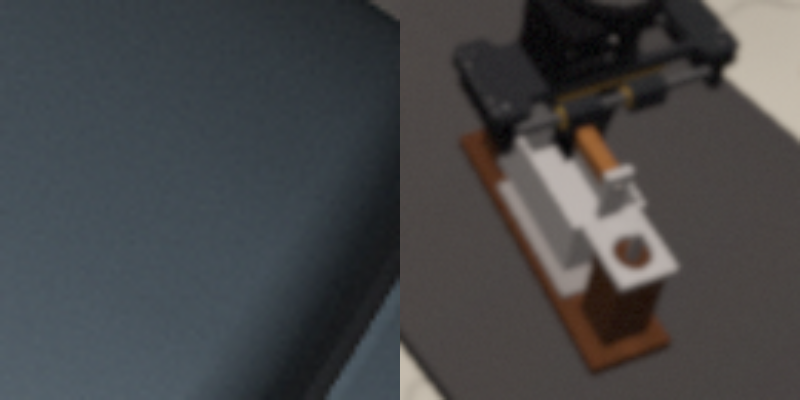

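The side half shows the pin up through the near ear's hole at (632,250), and the ear just over the post. I'll lower it until it makes contact.

Call:
move_arm:
  series: "0 0 1 0 0 0; 0 0 1 0 0 0; 0 0 2 0 0 0; 0 0 2 0 0 0; 0 0 2 0 0 0"

```text
time: 8.82
position: [0.5007, -0.1865, 0.1734]
tool_rot: [0.777, 0.629, -0.0, 0.0]
ft_force: [-1.8, 1.1, 4.5]
grip_width: 0.0136
grip_force: 40.0
```

The force rose to +4.5 N, so the ears are resting on the posts. I'll release.

Call:
move_arm:
  series: "0 0 0 0 0 0; 0 0 0 0 0 0; 0 0 0 0 0 0; 0 0 0 0 0 0; 0 0 0 0 0 0; 0 0 0 0 0 0; 0 0 0 0 0 0; 0 0 0 0 0 0"
  jaw: 0.6

```text
time: 9.48
position: [0.5009, -0.1866, 0.1725]
tool_rot: [0.777, 0.629, -0.0, -0.0]
ft_force: [-0.0, -0.4, -0.2]
grip_width: 0.0507
grip_force: 0.0
```

Call:
move_arm:
  series: "0 0 -10 0 0 0; 0 0 -30 0 0 0; 0 0 -60 0 0 0; 0 0 -90 0 0 0; 0 0 -120 0 0 0; 0 0 -150 0 0 0; 0 0 -150 0 0 0; 0 0 -150 0 0 0"

```text
time: 10.15
position: [0.5017, -0.187, 0.3252]
tool_rot: [0.777, 0.629, 0.001, 0.003]
ft_force: [-0.9, 0.0, -1.4]
grip_width: 0.0522
grip_force: 0.0
```

Call:
move_arm:
  series: "30 0 0 0 0 0; 60 0 0 0 0 0; 90 0 0 0 0 0; 120 0 0 0 0 0; 150 0 0 0 0 0; 180 0 0 0 0 0; 210 0 0 0 0 0; 230 0 0 0 0 0"

```text
time: 10.82
position: [0.5477, 0.0411, 0.3209]
tool_rot: [0.777, 0.63, -0.001, -0.002]
ft_force: [0.5, 0.3, -0.2]
grip_width: 0.0521
grip_force: 0.0
```

Run:
```python
from h import *
import cv2
go([.5,-.186,.1735],-12.2)
a=robot.camera('top');b=robot.camera('side')
for p in(a,b):
  for t in('long_caddy','short_caddy'):print(t,[(np.round(d['xyz'],3).tolist(),round(d['p'],2)) for d in robot.tip_of(p,t)])
A=cv2.resize(a['img'][110:210,350:490],(420,300));B=cv2.resize(b['img'][170:300,340:470],(300,300))
cv2.imwrite('pics/f.png',np.hstack([A,B])[:,:,::-1])
```

```text
t 10.82 pos [0.5477 0.0411 0.3209] F [ 0.5  0.3 -0.2] w 0.0521 shift [-232.2    0.8  147.3] turn [-0.2 -0.   0.3]
long_caddy []
short_caddy []
long_caddy [([0.184, 0.32, 0.001], 0.8), ([0.501, -0.189, 0.075], 0.69)]
short_caddy [([0.647, 0.213, 0.024], 0.92)]
```

View pics/f.png

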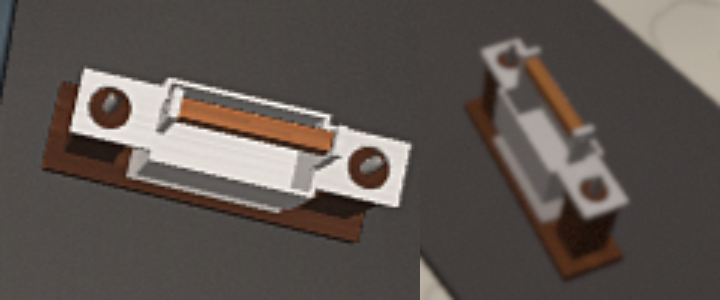

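Both pins stand in the holes, at (110,105) and (370,167), and the caddy is level on the posts. It measures z 0.075, which is 51 mm above the stand, and the short caddy hasn't moved.

```bash
python3 -c "
from rig import robot
print(robot.hand_in())"
```

```text
the job is handed in; nothing more can be done
None
```

The long caddy is hung on the stand with both pins through its ears and the gripper clear of it. The short caddy is still where it stood, and the job was handed in at about 11 s (no verdict came back).

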